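# Hold a cuvette in the light path of the viewer

### The job

Check a cuvette for scratches: slide the cuvette tray over the counter, without lifting it, until it lies wholly on the blue bench mat; then take out the cuvette with the teal stopper, the fingers touching its two frosted faces only, and hold it upright in the light path of the viewer, midway between lamp and lens, so that the beam goes squarely in at one clear window and out at the other. Finish still holding it there, clear of everything else; leave the two white-stoppered cuvettes standing in the tray and the bottles and jars where they are.

Things in the scene. Friction and masses are not known exactly. Their poses are not given: they have to be found in the camera images.
- tray: Grey-blue loose tray 190 (x) x 70 (y) x 16 mm (z), 0.3 kg; origin at centre of underside. Three wells on its centre line at x = -12, 32, 76 mm: 34.5 x 14.5 mm, 11 mm deep, floor 5 mm above the underside; a cuvette stands in each, long side along the tray's x. Upright handle bar at its -x end (tray_handle), which starts roughly towards the robot. Slides with ordinary friction.
- tray_handle (a point): Grip point of the tray's grey-blue handle bar (teal stripe), at x = -80 mm, 36 mm above the tray's underside. The bar is 10 mm thick along the tray's x, 40 mm wide along y, from the tray's top (16 mm) up to 46 mm. The nearest cuvette begins 52 mm from here along +x: open the gripper only about half to grip across the 10 mm. Axes as the tray's.
- tray_nl (a point): Corner of the tray's underside at x = -95, y = +35 mm of the tray.
- tray_nr (a point): Corner of the tray's underside at x = -95, y = -35 mm of the tray.
- tray_fl (a point): Corner of the tray's underside at x = +95, y = +35 mm of the tray.
- tray_fr (a point): Corner of the tray's underside at x = +95, y = -35 mm of the tray.
- mat: Blue bench mat with a white border, 240 (its x) x 120 mm (y) to the outer edge of the border, fixed to the counter; a film less than 1 mm thick that does not catch on anything. Origin at its centre, on the counter. Its x axis points roughly away from the robot.
- teal_cuvette: Glass cell to check, teal stopper: 32.5 (x, light path) x 12.5 (y) x 45 mm high (z), 40 g; stopper 26 x 7.5 mm ends 49 mm above the underside. Broad faces (facing +y, -y, 12.5 mm apart) are frosted white, for gripping; narrow end faces (+x, -x) are the clear windows. Origin: centre of underside. Starts in any one of the wells, underside 5 mm above the counter, x along the tray's x.
- teal_cuvette_mid (a point): Centre of the teal cuvette, half way between its windows, 22.5 mm above its underside. Axes as the cuvette's.
- teal_cuvette_frosted: The two frosted broad faces of the teal cuvette (2.5 mm plates; moves with the cuvette, same origin and axes).
- teal_cuvette_windows: The two clear end windows of the teal cuvette, not to be touched (moves with the cuvette, same origin and axes).
- teal_cuvette_stopper: The stopper of the teal cuvette, not to be touched (moves with the cuvette, same origin and axes).
- white_cuvette_a: Same cuvette with a white stopper, in another well of the tray; it stays there. Origin and axes as for teal_cuvette.
- white_cuvette_b: Same cuvette with a white stopper, in the third well of the tray; it stays there. Origin and axes as for teal_cuvette.
- viewer: Fixed viewer: cream base 80 (x) x 290 (y) x 14 mm; along its y a black lamp 44 mm across (lit face at y = +70 mm, body to +140), a lens in a round black mount 50 mm across (y = -70 to -83) and a white screen (y = -132, 102 mm high). Light runs level along y, 75 mm above the counter; gap lamp to lens 140 mm, open above and at the sides. Lamp and lens end 100 mm up. Origin: centre of underside.
- light_mid (a point): Middle of the light path, midway between lamp and lens, 75 mm above the counter. Axes as the viewer's: the light runs along y.
- amber_bottle: Amber glass bottle 48 mm across, 90 mm high, a bystander; origin at the centre of its underside.
- amber_vial: Small amber vial 28 mm across, 55 mm high, a bystander nearer the robot; origin at the centre of its underside.
- reagent_bottle: Pinkish brown reagent bottle 66 mm across, 120 mm high, a bystander; origin at the centre of its underside.
- white_jar: White jar with teal lid, 54 mm across, 60 mm high, a bystander; origin at the centre of its underside.
- small_pot: White pot with red lid, 40 mm across, 35 mm high, a bystander nearer the robot; origin at the centre of its underside.
- pump_bottle: Blue-green pump bottle 56 mm across, 140 mm high, a bystander; origin at the centre of its underside.

How it is judged:
By the outcome, as a careful person would: the job done as asked, in the order asked, and still so for the second after the job is handed in, while the arm keeps its last pose, push and grip.
It also fails if it takes over 64 s, if anything falls off the work surface, if the arm or the gripper's body presses on something with over 40 N, if the wrist force passes 120 N, or if a joint passes its speed limit or range.

### The arm

A 6-joint arm with a two-finger parallel gripper is mounted at the origin on the work surface. World frame = base frame: x ahead of the robot, y to its left, z up, the work surface at z = 0. Lengths are in m, angles in rad, forces in N, time in s.
With the tool pointing down it reaches from about 0.3 to 0.775 m from the base axis. Payload 14.6 kg.
Tool frame: the origin (TCP) lies at the very end of the fingers, on their centre line; the grasp point (between the pads) lies 19 mm behind it; z points along the fingers, y is the line along which they close (so a half turn about z gives the same grasp; the last joint's range is limited). The gripper opens to 94 mm and grips with 3 to 60 N. Pads are 16 mm wide; open, the fingers measure 119 mm over their backs; the gripper's body (75 mm by 177 mm) begins 78 mm behind the grasp point.
Start: joints at [1.233, 0.3, 1.521, -0, 1.321, -0.067], TCP at [0.147, 0.53, 0.205] pointing down, gripper open.
Joint ranges: [-3.03, 3.03], [-0.79, 2.21], [0.23, 2.52], [-1.04, 4.18], [0, 3.07], [-2.55, 2.55]. Speed limits (rad/s): [2.22, 2.22, 2.57, 3.14, 3.14, 3.14].

### API

Orientations are given as [roll, pitch, yaw] about the fixed x, y, z axes, in that order (R = Rz(yaw) Ry(pitch) Rx(roll)).
In Python, from station import ctrl, cams gives the robot as it stands. The module is installed in compiled form; this text tells all that it offers.
- The arm moves only by the tool arm_command, never from a script. Its argument "plan" is a list that holds one entry, the list of rows, each a list of 7 numbers: the shift along the tool's x, y, z in normalised numbers (1 is 600 mm), then the turn, a rotation vector about the tool's x, y, z in a scale on which 1.0 is pi/2 rad, then the closure, from -1 (fully open) to 1 (shut). A call has 1 to 12 rows; each row is the pose to reach, as a shift and turn from the pose commanded when the call began, along the tool's axes at that moment; what a row does not reach only later rows make up. A row lasts 1/10 s, in which the tool goes at most 50 mm and 8.59 degrees, less where a joint would pass 70% of its speed; a pose out of reach is approached as far as the arm can. A shift or turn number past 1, either way, is cut back to 1. A call with a gripper value outside its range is refused whole. The fingers move at their own pace and stop on an object; "squeeze" is the grip in N (left out, the last holds). Time passes only in rows, so rows that repeat a pose let the fingers close. It gives the time, the measured TCP pose, the force, the opening and the grip force at its end, in the units of the state.
- ctrl.get_obs(): the state, without advancing time (a new reading comes with each control period).
- cams.camera(name): name is "side" or "top"; returns (picture, depth): 480x640x3 uint8, blue, green, red; 480x640 float32, m along the optical axis (not along the pixel's ray), 0 where there is no reading.
- cams.camera_info(name): a dict with "fx", "fy", "cx", "cy" (pixels), "dist_coeffs" ([k1, k2, p1, p2, k3] as OpenCV has them; the pictures are not rectified), "world_to_cam" (4x4, takes a point from world to camera coordinates). Camera axes: x right, y down, z forward; pixel columns grow to the right and rows downward; lengths in m; the calibration is good to about 2 mm. A picture is of the moment at which its call begins. camera_info takes no time and is no camera call.
- ctrl.hand_in(): hands the job in; it is judged then, once.
The state is a dict: "time_s": time; "qpos": joint angles; "joint_vel": joint speeds; "tau": joint torques, N m; "ee_pos": TCP position; "eef_rot": TCP orientation; "force": force on the tool from outside, world axes, zero at the start; "moment": the same for the moment, N m; "grip_width": finger opening in m; "grip_force": force on a finger pad.
Only numpy, scipy, OpenCV 4.12 (cv2) and the standard library are available. Lean on these libraries where they do the work, as an engineer would, in place of code of your own. Each camera call takes 0.05 s, during which the arm holds its last target. There are 200 camera calls.

## Working session

There is one attempt and no reset: what is moved stays moved. The work goes in short steps, Python scripts to look and compute and a tool call to move; the robot and the scene stay as the last step left them, time stands still between calls to the robot, and variables do not carry over. Pictures are saved under pics/ and viewed, at most 10 in all, crops included, and the job is handed in when it is done.

Besides the shell and the picture viewer there is one more tool, called after ">>>" as a command line: name --argument value ..., lists and objects as JSON in quotes. arm_command: Moves the arm, as the interface text tells. Its arguments: {"type":"object","properties":{"plan":{"type":"array"},"squeeze":{"type":"number"}},"required":["plan"]}

```bash
mkdir -p pics
cat > h.py <<'E'
import numpy as np, cv2
from station import ctrl, cams
def K(n):
    i=cams.camera_info(n); return np.array([[i['fx'],0,i['cx']],[0,i['fy'],i['cy']],[0,0,1.]]),np.array(i['dist_coeffs'],float),np.array(i['world_to_cam'])
def ray(n,uv,z):
    k,d,T=K(n); p=cv2.undistortPoints(np.array(uv,float).reshape(-1,1,2),k,d)[:,0]
    R,t=T[:3,:3],T[:3,3]; c=-R.T@t; v=np.c_[p,np.ones(len(p))]@R
    return c+v*((z-c[2])/v[:,2])[:,None]
def proj(n,P):
    k,d,T=K(n); return cv2.projectPoints(np.array(P,float).reshape(-1,3),cv2.Rodrigues(T[:3,:3])[0],T[:3,3],k,d)[0][:,0]
def cloud(n,dep):
    k,d,T=K(n); v,u=np.mgrid[:480,:640]
    p=cv2.undistortPoints(np.c_[u.ravel(),v.ravel()].astype(float).reshape(-1,1,2),k,d)[:,0]
    X=np.c_[p,np.ones(len(p))]*dep.reshape(-1,1); return ((X-T[:3,3])@T[:3,:3]).reshape(480,640,3)
def shot(n,name):
    im,dep=cams.camera(n); cv2.imwrite(f'pics/{name}.png',im); np.save(f'pics/{name}.npy',dep); return im,dep
E
python3 - <<'E'
from h import *
for n in('top','side'):
    shot(n,n+'0'); k,d,T=K(n); print(n,-T[:3,:3].T@T[:3,3],T[:3,:3].round(2).tolist(),k[0,0],d)
print(ctrl.get_obs())
E
```

```text
top [0.33929326 0.02586323 1.32312118] [[-0.01, -1.0, 0.02], [-0.99, 0.01, -0.17], [0.17, -0.02, -0.99]] 557.1137912254934 [-0.0481678  0.         0.         0.         0.       ]
side [0.15202715 0.56068981 0.90149815] [[-0.8, -0.6, -0.01], [-0.45, 0.61, -0.65], [0.4, -0.51, -0.76]] 569.2433631953334 [-0.14733643  0.          0.          0.          0.        ]
{'time_s': 0.1, 'qpos': array([ 1.23341907e+00,  3.00379203e-01,  1.52151805e+00,  2.81008857e-05,
        1.32068196e+00, -6.66126405e-02]), 'joint_vel': array([ 0.00095119, -0.00123955, -0.0008435 , -0.00026222,  0.00158845,
        0.0003049 ]), 'tau': array([ 2.63386770e-03, -5.32638574e+01, -3.53286481e+01,  7.10228132e-02,
        2.35117658e-02,  7.91402613e-06]), 'ee_pos': array([0.14703372, 0.52974366, 0.2049634 ]), 'eef_rot': array([-3.14061010e+00, -9.28278379e-05,  2.87082102e+00]), 'force': array([ 0.40018232, -0.45506956,  0.38550644]), 'moment': array([ 0.02584005,  0.0336191 , -0.01474406]), 'grip_force': 0.0, 'grip_width': 0.09396525236560346}
```

View pics/top0.png

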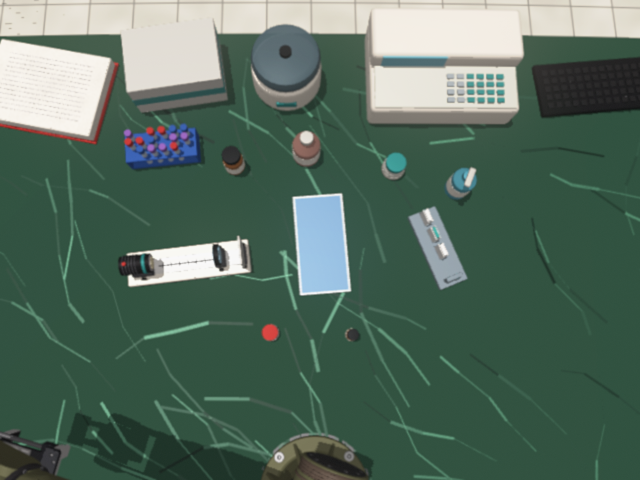

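View pics/side0.png

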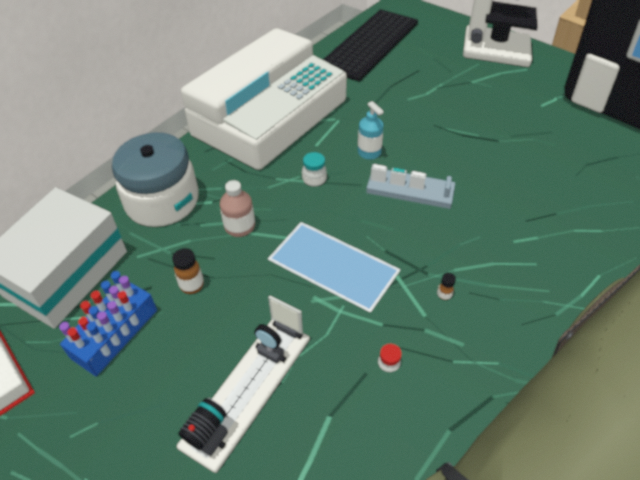

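Top view: mat around (322,244), tray around (437,247) with its handle at (453,279), the teal cuvette in the middle well at (434,233), viewer around (188,262) with lamp on the left. The side view agrees. Next I measure.

```bash
cat > m.py <<'E'
from h import *
def quad(mask):
    c=max(cv2.findContours(mask.astype(np.uint8),cv2.RETR_EXTERNAL,cv2.CHAIN_APPROX_NONE)[0],key=cv2.contourArea)
    return c[:,0].astype(float)
def rect(P):  # world xy contour -> centre, size, yaw of long side
    (c,s,a)=cv2.minAreaRect((P[:,:2]*1000).astype(np.float32)); a=np.deg2rad(a)
    if s[0]<s[1]: s=s[::-1]; a+=np.pi/2
    return np.array(c).round(1),np.array(s).round(1),round((a+np.pi/2)%np.pi-np.pi/2,4)
E
python3 - <<'E'
from m import *
im=cv2.imread('pics/top0.png'); dep=np.load('pics/top0.npy'); hsv=cv2.cvtColor(im,cv2.COLOR_BGR2HSV)
for p in [(437,260),(450,270),(320,250),(453,279),(434,233),(427,216),(443,252),(150,280),(297,250),(190,250)]: print(p,hsv[p[1],p[0]],cloud('top',dep)[p[1],p[0]].round(4))
h,s,v=[hsv[...,i].astype(int) for i in range(3)]
m=(h>98)&(h<118)&(s>100)&(v>150); m[:, :280]=0;m[:,360:]=0
print('mat blue',rect(ray('top',quad(m),0)))
m=(((h>98)&(h<118)&(s>60))|((s<50)&(v>150))); m[:,:285]=0;m[:,360:]=0;m[:188]=0;m[305:]=0
print('mat',rect(ray('top',quad(m),0)))
m=(h>98)&(h<125)&(s>25)&(v>90); m[:,:400]=0;m[:,475:]=0;m[:200]=0;m[300:]=0
m=cv2.morphologyEx(m.astype(np.uint8),cv2.MORPH_CLOSE,np.ones((9,9)));print('tray',rect(ray('top',quad(m),0.016)))
m=(s<60)&(v>150); m[:,:110]=0;m[:,260:]=0;m[:230]=0;m[300:]=0
m=cv2.morphologyEx(m.astype(np.uint8),cv2.MORPH_CLOSE,np.ones((5,5)));print('viewer',rect(ray('top',quad(m),0.014)))
a=cv2.resize(im[190:310,390:490],None,fx=4,fy=4,interpolation=cv2.INTER_CUBIC)
b=cv2.resize(im[222:302,105:265],None,fx=4,fy=4,interpolation=cv2.INTER_CUBIC)
s=cv2.imread('pics/side0.png');
c=cv2.resize(s[150:215,355:465],None,fx=3.5,fy=3.5,interpolation=cv2.INTER_CUBIC)
W=np.zeros((600,800,3),np.uint8);W[:480,:400]=a;b=cv2.resize(b,(400,200));W[:200,400:]=b;W[220:220+c.shape[0],400:400+c.shape[1]]=c
cv2.imwrite('pics/z0.png',W)
E
```

```text
(437, 260) [101  32 176] [ 0.5238 -0.2985  0.0165]
(450, 270) [102  34 175] [ 0.4998 -0.3292  0.0144]
(320, 250) [104  81 229] [ 0.5527 -0.0202 -0.0026]
(453, 279) [102  32 143] [ 0.4751 -0.3273  0.0436]
(434, 233) [ 81  33 178] [ 0.5824 -0.2854  0.0529]
(427, 216) [ 20   7 234] [ 0.6223 -0.2699  0.0566]
(443, 252) [ 20   3 233] [ 0.5369 -0.3038  0.0553]
(150, 280) [ 30   4 249] [0.4804 0.3807 0.017 ]
(297, 250) [ 90   3 230] [0.5523 0.0352 0.0019]
(190, 250) [ 25   6 249] [0.5525 0.2902 0.0096]Traceback (most recent call last):
  File "<stdin>", line 6, in <module>
  File "m.py", line 3, in quad
    c=max(cv2.findContours(mask.astype(np.uint8),cv2.RETR_EXTERNAL,cv2.CHAIN_APPROX_NONE)[0],key=cv2.contourArea)
ValueError: max() iterable argument is empty
```

```bash
cat >> m.py <<'E'
def win(m,x0,x1,y0,y1,k=5):
    w=np.zeros(m.shape,np.uint8); w[y0:y1,x0:x1]=m[y0:y1,x0:x1]; return cv2.morphologyEx(w,cv2.MORPH_CLOSE,np.ones((k,k)))
def masks(im):
    h,s,v=[c.astype(int) for c in cv2.split(cv2.cvtColor(im,cv2.COLOR_BGR2HSV))]
    return h,s,v
E
cat > z.py <<'E'
from m import *
im=cv2.imread('pics/top0.png'); sd=cv2.imread('pics/side0.png')
h,s,v=masks(im)
print('bg',[(h[p],s[p],v[p]) for p in [(260,400),(350,200),(200,280),(258,287)]])
print('mat',rect(ray('top',quad(win((s<95)&(v>150),288,358,188,302)),0)))
print('tray',rect(ray('top',quad(win((s<60)&(v>110),402,475,203,295,9)),0.016)))
print('viewer',rect(ray('top',quad(win((s<60)&(v>150),110,252,237,300)),0.014)))
h,s,v=masks(sd)
print('side mat',rect(ray('side',quad(win((s<110)&(v>150),262,405,222,312)),0)))
a=cv2.resize(im[190:310,390:490],None,fx=4,fy=4,interpolation=cv2.INTER_CUBIC)
b=cv2.resize(im[222:302,105:265],(400,200),interpolation=cv2.INTER_CUBIC)
c=cv2.resize(sd[150:215,355:465],None,fx=3.5,fy=3.5,interpolation=cv2.INTER_CUBIC)
W=np.zeros((600,800,3),np.uint8);W[:480,:400]=a;W[:200,400:]=b;W[220:220+c.shape[0],400:400+c.shape[1]]=c
cv2.imwrite('pics/z0.png',W)
E
python3 z.py
```

```text
bg [(np.int64(75), np.int64(96), np.int64(85)), (np.int64(73), np.int64(98), np.int64(83)), (np.int64(75), np.int64(94), np.int64(84)), (np.int64(74), np.int64(76), np.int64(164))]
mat (array([566.1, -12.4]), array([280.1, 143.2]), np.float64(0.0702))
tray (array([ 556.5, -300.4]), array([193.8,  72.7]), np.float64(0.3776))
viewer (array([525.1, 294. ]), array([289.4,  86.5]), np.float64(-1.4513))
side mat (array([559.6, -23.4]), array([283.2, 126.7]), np.float64(0.0687))
```

View pics/z0.png

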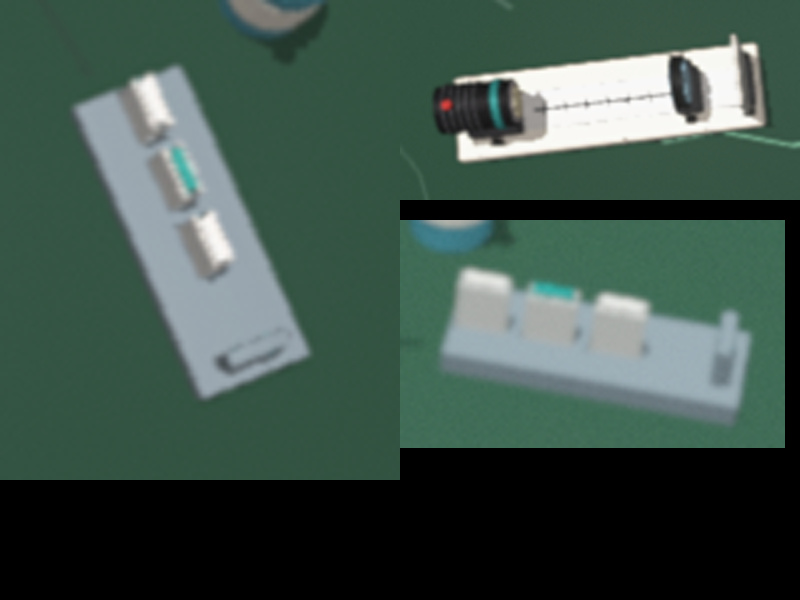

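Crop shows the teal stopper in the middle cuvette and the tray handle at the near end. The mat and viewer masks need cleaning, because green veins and the screen leak in.

```bash
cat > z.py <<'E'
from m import *
im=cv2.imread('pics/top0.png'); sd=cv2.imread('pics/side0.png')
O=lambda m,k:cv2.morphologyEx(m,cv2.MORPH_OPEN,np.ones((k,k)))
h,s,v=masks(im)
q=O(win(((s<45)|(h>95))&(v>150),288,358,188,302),9)
print('mat',rect(ray('top',quad(q),0)))
cands=[('top',(s<45)&(v>170),(110,252,232,300),0.014)]
h2,s2,v2=masks(sd)
q=O(win(((s2<45)|(h2>95))&(v2>150),262,405,222,312),15)
print('side mat',rect(ray('side',quad(q),0)))
q=win((s<45)&(v>200),110,252,232,300,7)
P=ray('top',quad(q),.014); print('viewer',rect(P))
# viewer: near-side long edge and far edge lines through contour points
c=quad(q); 
for nm,sel in (('near',(c[:,1]>266)&(c[:,0]>135)&(c[:,0]<240)),('far',(c[:,1]<256)&(c[:,0]>165)&(c[:,0]<205))):
    W=ray('top',c[sel],.014)[:,:2].astype(np.float32); l=cv2.fitLine(W,cv2.DIST_HUBER,0,1e-4,1e-4).ravel(); print(nm,sel.sum(),l.round(4),np.arctan2(l[1],l[0]).round(4))
for e in ('right','left'):
    sel=(c[:,0]>244) if e=='right' else (c[:,0]<132)
    print(e,ray('top',c[sel],.014)[:,:2].round(3)[::6].tolist())
# scale line on viewer base: dark thin
d=(v<170)&(s<90); w=np.zeros(d.shape,np.uint8); w[250:272,166:208]=d[250:272,166:208]
y,x=np.nonzero(w); print('axisline',len(x),ray('top',[[x.min(),y[x==x.min()].mean()],[x.mean(),y.mean()],[x.max(),y[x==x.max()].mean()]],.014).round(4).tolist())
# side base
q=O(win((s2<45)&(v2>190),175,312,320,470,5),3);cs=quad(q);print('side viewer',rect(ray('side',cs,.014)))
cv2.polylines(sd,[cs.astype(int)],True,(0,0,255));cv2.polylines(im,[c.astype(int)],True,(0,0,255))
a=cv2.resize(sd[280:480,160:330],(510,600));b=cv2.resize(im[225:305,110:260],(290,155))
W=np.zeros((600,800,3),np.uint8);W[:,:510]=a;W[:155,510:]=b;cv2.imwrite('pics/z1.png',W)
E
python3 z.py
```

```text
mat (array([569.6, -22.3]), array([243.5, 123.6]), np.float64(0.0662))
side mat (array([568.7, -23.6]), array([244.4, 125. ]), np.float64(0.069))
viewer (array([525.9, 293.6]), array([287.3,  85.3]), np.float64(-1.455))
near 157 [ 0.1152 -0.9933  0.485   0.2893] -1.4553
far 39 [ 0.1138 -0.9935  0.5588  0.3068] -1.4568
right [[0.501, 0.158], [0.506, 0.156], [0.573, 0.157]]
left [[0.545, 0.429], [0.543, 0.429], [0.483, 0.431], [0.469, 0.431]]
axisline 8 [[0.5185, 0.3333, 0.014], [0.523, 0.2917, 0.014], [0.5276, 0.2531, 0.014]]
side viewer (array([520.6, 295.9]), array([285. ,  78.6]), np.float64(-1.4568))
```

View pics/z1.png

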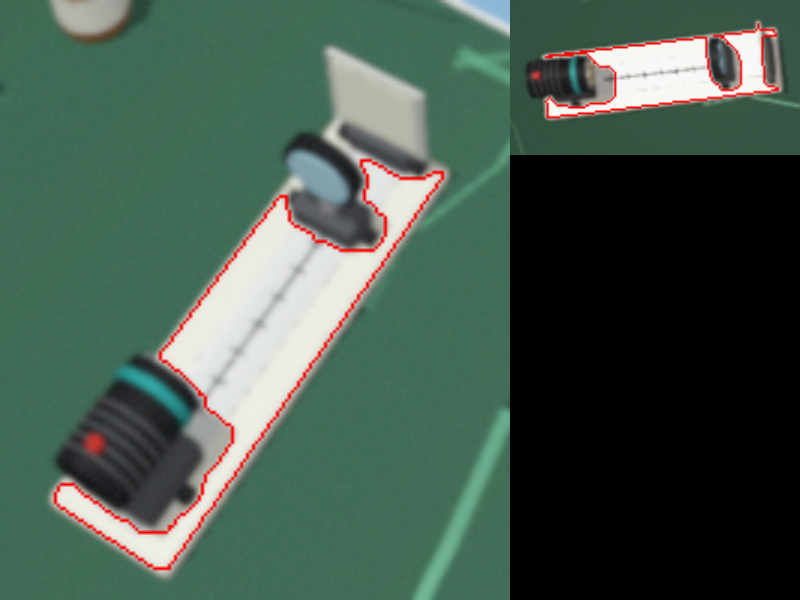

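Mat centre is about (0.569, -0.023), yaw 0.068. Tray is at (0.556, -0.300), yaw 0.378. Viewer x-yaw is about 0.115. Next: bystander positions and the move to the handle.

```bash
cat >> h.py <<'E'
from scipy.spatial.transform import Rotation as Ro
def delta(P,yaw):
    o=ctrl.get_obs(); R=Ro.from_euler('xyz',o['eef_rot']); T=Ro.from_euler('xyz',[np.pi,0,yaw])
    print('shift mm',(R.inv().apply(np.array(P)-o['ee_pos'])*1000).round(1),'turn',(R.inv()*T).as_rotvec().round(4),'t',o['time_s'].__round__(2))
E
python3 - <<'E'
from h import *
for n,uv,z in [('vial',(352,335),.055),('pot',(270,332),.035),('jar',(395,160),.06),('pump',(464,176),.12),('reagent',(306,142),.12)]: print(n,ray('top',[uv],z).round(3))
delta([.482,-.330,.11],1.948)
E
```

```text
vial [[ 0.349 -0.088  0.055]]
pot [[0.358 0.097 0.035]]
jar [[ 0.758 -0.199  0.06 ]]
pump [[ 0.701 -0.344  0.12 ]]
reagent [[0.781 0.013 0.12 ]]
shift mm [-552.7 -738.7   95.6] turn [-1.000e-03  4.000e-04  9.228e-01] t 0.1
```

Units first: shifts go in shares of 600 mm and turns go in shares of pi/2 rad. So -369 mm / 600 = -0.615, -276 mm / 600 = -0.46, 0.46 rad / 1.5708 = 0.2928.

>>> arm_command --plan '[[[-0.46, -0.615, 0, 0, 0, 0.2928, 0], [-0.46, -0.615, 0, 0, 0, 0.2928, 0], [-0.46, -0.615, 0, 0, 0, 0.2928, 0], [-0.46, -0.615, 0, 0, 0, 0.2928, 0], [-0.46, -0.615, 0, 0, 0, 0.2928, 0], [-0.46, -0.615, 0, 0, 0, 0.2928, 0], [-0.46, -0.615, 0, 0, 0, 0.2928, 0], [-0.46, -0.615, 0, 0, 0, 0.2928, 0], [-0.46, -0.615, 0, 0, 0, 0.2928, 0], [-0.46, -0.615, 0, 0, 0, 0.2928, 0], [-0.46, -0.615, 0, 0, 0, 0.2928, 0], [-0.46, -0.615, 0, 0, 0, 0.2928, 0]]]'

```text
time_s: 1.3
ee_pos: [0.3142, 0.1009, 0.2054]
eef_rot: [-3.141, -0.0, 2.41]
force: [-0.1, 0.1, -0.2]
grip_width: 0.0471
grip_force: 0.0
```

Scaled: -500 mm / 600 = -0.8333, -50 mm / 600 = -0.0833, 0.46 rad / 1.5708 = 0.2928.

>>> arm_command --plan '[[[-0.0833, -0.8333, 0.0667, 0, 0, 0.2928, 0], [-0.0833, -0.8333, 0.0667, 0, 0, 0.2928, 0], [-0.0833, -0.8333, 0.0667, 0, 0, 0.2928, 0], [-0.0833, -0.8333, 0.0667, 0, 0, 0.2928, 0], [-0.0833, -0.8333, 0.0667, 0, 0, 0.2928, 0], [-0.0833, -0.8333, 0.0667, 0, 0, 0.2928, 0], [-0.0833, -0.8333, 0.0667, 0, 0, 0.2928, 0], [-0.0833, -0.8333, 0.0667, 0, 0, 0.2928, 0], [-0.0833, -0.8333, 0.0667, 0, 0, 0.2928, 0], [-0.0833, -0.8333, 0.0667, 0, 0, 0.2928, 0], [-0.0833, -0.8333, 0.0667, 0, 0, 0.2928, 0], [-0.0833, -0.8333, 0.0667, 0, 0, 0.2928, 0]]]'

```text
time_s: 2.5
ee_pos: [0.0317, -0.2882, 0.1674]
eef_rot: [-3.141, 0.001, 1.953]
force: [1.5, -1.2, 0.7]
grip_width: 0.0468
grip_force: 0.0
```

Run:
```python
from h import *
print(ctrl.get_obs()['ee_pos'],ctrl.get_obs()['eef_rot']);delta([.482,-.330,.1],1.948)
```

```text
[ 0.03165806 -0.2882063   0.1673526 ] [-3.14133143e+00  1.27207936e-03  1.95287393e+00]
shift mm [-206.6  402.3   67.5] turn [-0.0003  0.0013  0.0049] t 2.5
```

I guessed the second leg's frame wrongly, but the pose is harmless. Going on with the computed numbers.

Scaled: 402 mm / 600 = 0.67, -206 mm / 600 = -0.3433.

>>> arm_command --plan '[[[-0.3433, 0.67, 0.1117, 0, 0, 0, 0], [-0.3433, 0.67, 0.1117, 0, 0, 0, 0], [-0.3433, 0.67, 0.1117, 0, 0, 0, 0], [-0.3433, 0.67, 0.1117, 0, 0, 0, 0], [-0.3433, 0.67, 0.1117, 0, 0, 0, 0], [-0.3433, 0.67, 0.1117, 0, 0, 0, 0], [-0.3433, 0.67, 0.1117, 0, 0, 0, 0], [-0.3433, 0.67, 0.1117, 0, 0, 0, 0], [-0.3433, 0.67, 0.1117, 0, 0, 0, 0], [-0.3433, 0.67, 0.1117, 0, 0, 0, 0], [-0.3433, 0.67, 0.1117, 0, 0, 0, 0], [-0.3433, 0.67, 0.1117, 0, 0, 0, 0]]]'

```text
time_s: 3.7
ee_pos: [0.4818, -0.3282, 0.1003]
eef_rot: [-3.141, -0.001, 1.952]
force: [0.1, -0.1, 0.1]
grip_width: 0.0468
grip_force: 0.0
```

Run:
```python
from h import *
o=ctrl.get_obs();print(o['ee_pos'],o['eef_rot']);delta([.482,-.330,.022],1.948)
a,_=shot('top','t1');b,_=shot('side','s1')
a=cv2.resize(a[190:310,390:490],(500,600),interpolation=cv2.INTER_CUBIC)
b=cv2.resize(b[130:230,390:490],(300,300),interpolation=cv2.INTER_CUBIC)
W=np.zeros((600,800,3),np.uint8);W[:,:500]=a;W[:300,500:]=b;cv2.imwrite('pics/z2.png',W)
```

```text
[ 0.48179905 -0.32816324  0.10029494] [-3.14114421e+00 -6.21370655e-04  1.95204775e+00]
shift mm [-1.8 -0.5 78.3] turn [-0.0004 -0.0006  0.004 ] t 3.7
```

View pics/z2.png

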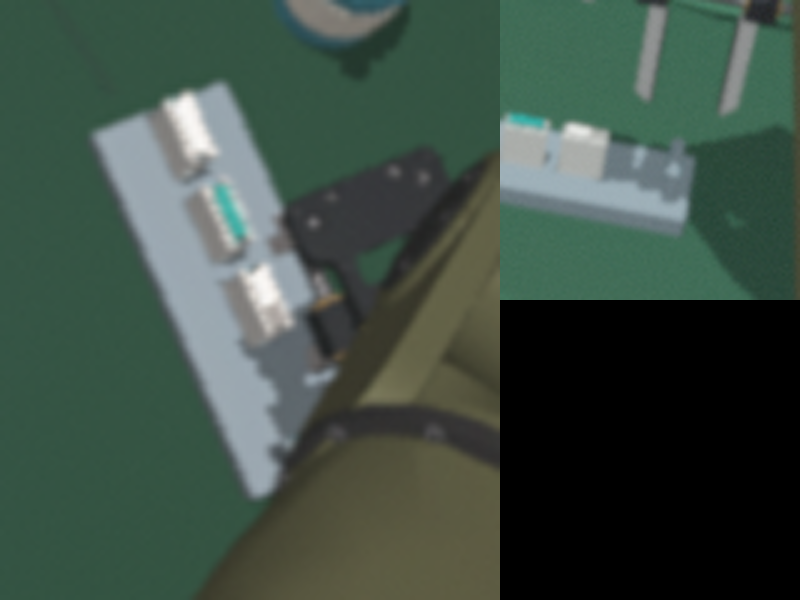

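Side crop (650,90)/(735,100) shows the fingers above and on both sides of the handle bar at (675,155). Descend and grip.

Scaled: 78 mm / 600 = 0.13, 70 mm / 600 = 0.1167, 0.004 rad / 1.5708 = 0.0025.

>>> arm_command --plan '[[[-0.0033, 0, 0.05, 0, 0, 0, 0], [-0.0033, 0, 0.0917, 0, 0, 0.0025, 0], [-0.0033, 0, 0.1167, 0, 0, 0.0025, 0], [-0.0033, 0, 0.13, 0, 0, 0.0025, 0], [-0.0033, 0, 0.13, 0, 0, 0.0025, 0], [-0.0033, 0, 0.13, 0, 0, 0.0025, 0.3], [-0.0033, 0, 0.13, 0, 0, 0.0025, 0.5], [-0.0033, 0, 0.13, 0, 0, 0.0025, 0.7], [-0.0033, 0, 0.13, 0, 0, 0.0025, 0.9], [-0.0033, 0, 0.13, 0, 0, 0.0025, 1], [-0.0033, 0, 0.13, 0, 0, 0.0025, 1], [-0.0033, 0, 0.13, 0, 0, 0.0025, 1]]]' --squeeze 25

```text
time_s: 5.0
ee_pos: [0.4827, -0.3313, 0.0227]
eef_rot: [-3.141, 0.0, 1.947]
force: [-4.5, -1.3, 5.3]
grip_width: 0.01
grip_force: 25.0
```

Run:
```python
from h import *
o=ctrl.get_obs();print(o['ee_pos'],o['eef_rot'],o['force'])
c,s=np.cos(.068),np.sin(.068)
delta([.569-.08*c,-.023-.08*s,.022],.068+np.pi/2)
```

```text
[ 0.48270747 -0.33128737  0.02266867] [-3.14132059e+00  1.77356297e-04  1.94675616e+00] [-4.52079247 -1.29281595  5.3031789 ]
shift mm [279.3 117.2   0.6] turn [-2.00e-04  2.00e-04  3.08e-01] t 5.0
```

Scaled: 93 mm / 600 = 0.155, 88 mm / 600 = 0.1467, 0.1 rad / 1.5708 = 0.0637.

>>> arm_command --plan '[[[0.0067, 0.0033, 0, 0, 0, 0.0032, 1], [0.0183, 0.0083, 0, 0, 0, 0.0076, 1], [0.0333, 0.0133, 0, 0, 0, 0.0134, 1], [0.05, 0.02, 0, 0, 0, 0.0204, 1], [0.0667, 0.0283, 0, 0, 0, 0.0274, 1], [0.0833, 0.035, 0, 0, 0, 0.0344, 1], [0.1, 0.0417, 0, 0, 0, 0.0414, 1], [0.1167, 0.0483, 0, 0, 0, 0.0484, 1], [0.1333, 0.055, 0, 0, 0, 0.0554, 1], [0.1467, 0.0617, 0, 0, 0, 0.0605, 1], [0.155, 0.065, 0, 0, 0, 0.0637, 1], [0.155, 0.065, 0, 0, 0, 0.0637, 1]]]'

```text
time_s: 6.2
ee_pos: [0.4852, -0.2291, 0.0226]
eef_rot: [3.141, -0.0, 1.847]
force: [0.7, 1.3, 6.8]
grip_width: 0.0097
grip_force: 25.0
```

Run:
```python
from h import *
o=ctrl.get_obs();print(o['ee_pos'],o['eef_rot'],o['force'])
c,s=np.cos(.068),np.sin(.068)
delta([.569-.08*c,-.023-.08*s,.0225],.068+np.pi/2)
```

```text
[ 0.48523867 -0.22911499  0.02263272] [ 3.14101351e+00 -2.02951677e-04  1.84707670e+00] [0.71007753 1.34008124 6.78460497]
shift mm [192.   58.5   0.2] turn [ 0.0006 -0.0003  0.2083] t 6.2
```

Scaled: 96 mm / 600 = 0.16, 90 mm / 600 = 0.15, 0.104 rad / 1.5708 = 0.0662.

>>> arm_command --plan '[[[0.0067, 0.0017, 0, 0, 0, 0.0032, 1], [0.0183, 0.005, 0, 0, 0, 0.0076, 1], [0.0333, 0.01, 0, 0, 0, 0.0134, 1], [0.05, 0.015, 0, 0, 0, 0.0204, 1], [0.0667, 0.02, 0, 0, 0, 0.0274, 1], [0.0833, 0.025, 0, 0, 0, 0.0344, 1], [0.1, 0.03, 0, 0, 0, 0.0414, 1], [0.1167, 0.035, 0, 0, 0, 0.0484, 1], [0.1333, 0.04, 0, 0, 0, 0.0554, 1], [0.15, 0.045, 0, 0, 0, 0.0618, 1], [0.16, 0.0483, 0, 0, 0, 0.0662, 1], [0.16, 0.0483, 0, 0, 0, 0.0662, 1]]]'

```text
time_s: 7.4
ee_pos: [0.4868, -0.1289, 0.0226]
eef_rot: [3.141, -0.0, 1.743]
force: [0.5, 0.3, 7.6]
grip_width: 0.0096
grip_force: 25.0
```

Run:
```python
from h import *
o=ctrl.get_obs();print(o['ee_pos'],o['eef_rot'],o['force'])
c,s=np.cos(.068),np.sin(.068)
delta([.569-.08*c,-.023-.08*s,.0225],.068+np.pi/2)
```

```text
[ 0.4868261  -0.12890688  0.02264251] [ 3.14112626e+00 -2.71462146e-04  1.74285249e+00] [0.53081694 0.33679704 7.61230744]
shift mm [98.6 19.5  0.2] turn [ 0.0005 -0.0003  0.1041] t 7.4
```

Scaled: 98 mm / 600 = 0.1633, 90 mm / 600 = 0.15, 0.104 rad / 1.5708 = 0.0662.

>>> arm_command --plan '[[[0.0067, 0.0017, 0, 0, 0, 0.0032, 1], [0.0183, 0.0033, 0, 0, 0, 0.0076, 1], [0.0333, 0.0067, 0, 0, 0, 0.0134, 1], [0.05, 0.01, 0, 0, 0, 0.0204, 1], [0.0667, 0.0133, 0, 0, 0, 0.0274, 1], [0.0833, 0.0167, 0, 0, 0, 0.0344, 1], [0.1, 0.02, 0, 0, 0, 0.0414, 1], [0.1167, 0.0233, 0, 0, 0, 0.0484, 1], [0.1333, 0.0267, 0, 0, 0, 0.0554, 1], [0.15, 0.03, 0, 0, 0, 0.0618, 1], [0.1633, 0.0317, 0, 0, 0, 0.0662, 1], [0.1633, 0.0317, 0, 0, 0, 0.0662, 1]]]'

```text
time_s: 8.6
ee_pos: [0.4886, -0.029, 0.0226]
eef_rot: [3.141, -0.001, 1.639]
force: [-0.9, 2.0, 7.8]
grip_width: 0.0094
grip_force: 25.0
```

Scaled: -130 mm / 600 = -0.2167, -90 mm / 600 = -0.15.

>>> arm_command --plan '[[[0, 0, 0, 0, 0, 0, 0.9], [0, 0, 0, 0, 0, 0, 0.6], [0, 0, 0, 0, 0, 0, 0.3], [0, 0, 0, 0, 0, 0, 0], [0, 0, 0, 0, 0, 0, 0], [0, 0, -0.025, 0, 0, 0, 0], [0, 0, -0.075, 0, 0, 0, 0], [0, 0, -0.15, 0, 0, 0, 0], [0, 0, -0.2167, 0, 0, 0, 0], [0, 0, -0.2167, 0, 0, 0, 0]]]'

```text
time_s: 9.6
ee_pos: [0.4907, -0.0304, 0.1573]
eef_rot: [3.134, 0.002, 1.639]
force: [-0.2, 0.0, -1.3]
grip_width: 0.0469
grip_force: 0.0
```

Scaled: -280 mm / 600 = -0.4667, -250 mm / 600 = -0.4167, 1.57 rad / 1.5708 = 0.9995.

>>> arm_command --plan '[[[-0.0833, -0.0833, 0, 0, 0, 0.0891, 0], [-0.1667, -0.1667, 0, 0, 0, 0.1783, 0], [-0.25, -0.2, 0, 0, 0, 0.2674, 0], [-0.3333, -0.2, 0, 0, 0, 0.3565, 0], [-0.4167, -0.2, 0, 0, 0, 0.4456, 0], [-0.4667, -0.2, 0, 0, 0, 0.5348, 0], [-0.4667, -0.2, 0, 0, 0, 0.6239, 0], [-0.4667, -0.2, 0, 0, 0, 0.713, 0], [-0.4667, -0.2, 0, 0, 0, 0.8021, 0], [-0.4667, -0.2, 0, 0, 0, 0.8913, 0], [-0.4667, -0.2, 0, 0, 0, 0.9549, 0], [-0.4667, -0.2, 0, 0, 0, 0.9995, 0]]]'

```text
time_s: 10.8
ee_pos: [0.3877, -0.3174, 0.1513]
eef_rot: [-3.14, 0.001, 0.065]
force: [-0.8, -0.2, 0.4]
grip_width: 0.0469
grip_force: 0.0
```

Run:
```python
from h import *
o=ctrl.get_obs();print(o['ee_pos'],o['eef_rot'])
a,_=shot('top','t2');b,_=shot('side','s2')
a=cv2.resize(a[180:310,260:380],(554,600),interpolation=cv2.INTER_CUBIC)
b=cv2.resize(b,(240,180))
W=np.zeros((600,800,3),np.uint8);W[:,:554]=a;W[:180,554:794]=b;cv2.imwrite('pics/z3.png',W)
```

```text
[ 0.38766778 -0.31744414  0.15134518] [-3.14049836e+00  9.41713487e-04  6.45954971e-02]
```

View pics/z3.png

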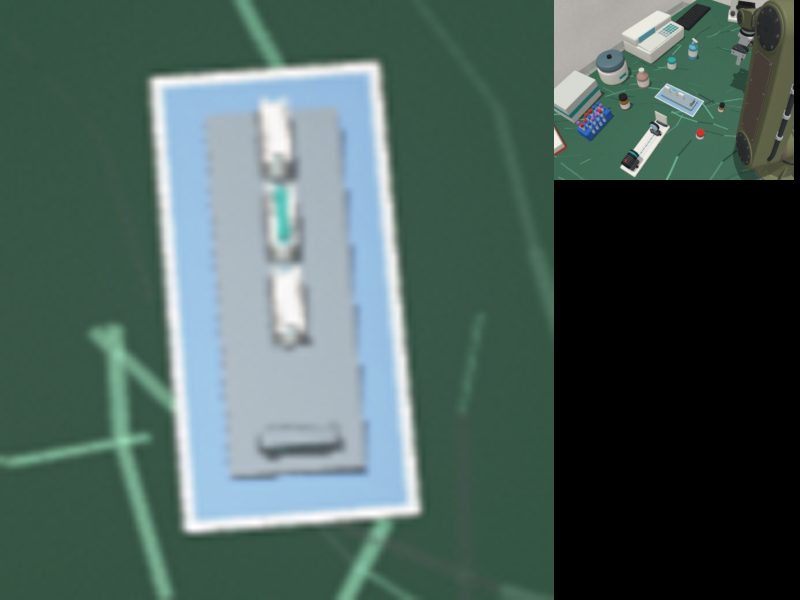

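Tray (crop 205–365, 105–478) lies wholly on the mat (150–420, 62–530), with all three cuvettes standing. Next: measure the teal cuvette in both views and refine the viewer.

Run:
```python
from m import *
im=cv2.imread('pics/top0.png'); t=cv2.imread('pics/t2.png'); sd=cv2.imread('pics/s2.png')
h,s,v=masks(t)
print('tray',rect(ray('top',quad(win((s<55)&(v>100)&(v<225),300,345,200,286,11)),.016)))
M=win((h>75)&(h<92)&(s>60)&(v>120),315,332,215,236,1)
mo=cv2.moments(M,True); print('teal top',M.sum(),ray('top',[[mo['m10']/mo['m00'],mo['m01']/mo['m00']]],.054).round(4), rect(ray('top',quad(M),.054)))
uv=np.array([[mo['m10']/mo['m00'],mo['m01']/mo['m00']]])
h2,s2,v2=masks(sd)
M2=win((h2>75)&(h2<92)&(s2>75)&(v2>130),300,370,225,280,1); n,l,st,ce=cv2.connectedComponentsWithStats(M2); print(st[1:].tolist(),ce[1:].round(1).tolist())
i=1+st[1:,4].argmax(); print('teal side',ray('side',[ce[i]],.054).round(4))
# white+teal cuvette tops, combined strip of pale pixels in top view
Wm=win(((s<25)&(v>205)),312,335,195,262,1); n,l,st,ce=cv2.connectedComponentsWithStats(Wm)
print([(a.tolist(),ray('top',[c],.05)[0,:2].round(4).tolist()) for a,c in zip(st[1:],ce[1:]) if a[4]>15])
# viewer lens & lamp from top image depth
for nm,d in (('t',np.load('pics/t2.npy')),('s',np.load('pics/s2.npy'))):
    P=cloud('top' if nm=='t' else 'side',d).reshape(-1,3); P=P[(P[:,2]>.05)&(P[:,2]<.115)&(abs(P[:,0]-.525)<.09)&(abs(P[:,1]-.295)<.17)]
    D=np.array([-.115,.9934]);N=np.array([.9934,.115]); a=P[:,:2]@D; b=P[:,:2]@N
    print(nm,len(a),'hist',*zip(np.histogram(a,np.arange(.07,.4,.005))[0].tolist(),np.arange(70,400,5)))
    for lo,hi in ((.08,.12),(.12,.2),(.27,.4)):
        k=(a>lo)&(a<hi); print(lo,hi,k.sum(),np.percentile(a[k],[2,50,98]).round(4),np.percentile(b[k],[2,50,98]).round(4),P[k,2].max())
```

```text
tray (array([571.6, -35.3]), array([195.2,  95.7]), np.float64(0.0631))
teal top 32 [[ 0.5999 -0.0202  0.054 ]] (array([600.1, -20.3]), array([28.5,  5.8]), np.float64(0.1109))
[[314, 237, 12, 8, 38]] [[320.0, 240.5]]
teal side [[ 0.5988 -0.0207  0.054 ]]
[([312, 195, 23, 2, 31], [0.6744, -0.026]), ([316, 202, 7, 13, 64], [0.6449, -0.0177]), ([319, 238, 7, 14, 74], [0.5576, -0.0228])]
t 983 hist (0, np.int64(70)) (0, np.int64(75)) (0, np.int64(80)) (0, np.int64(85)) (0, np.int64(90)) (94, np.int64(95)) (21, np.int64(100)) (0, np.int64(105)) (0, np.int64(110)) (0, np.int64(115)) (0, np.int64(120)) (0, np.int64(125)) (0, np.int64(130)) (0, np.int64(135)) (0, np.int64(140)) (71, np.int64(145)) (48, np.int64(150)) (50, np.int64(155)) (11, np.int64(160)) (0, np.int64(165)) (0, np.int64(170)) (0, np.int64(175)) (0, np.int64(180)) (0, np.int64(185)) (0, np.int64(190)) (0, np.int64(195)) (0, np.int64(200)) (0, np.int64(205)) (0, np.int64(210)) (0, np.int64(215)) (0, np.int64(220)) (0, np.int64(225)) (0, np.int64(230)) (0, np.int64(235)) (0, np.int64(240)) (0, np.int64(245)) (0, np.int64(250)
[... 1594 characters left out ...]
275)) (0, np.int64(280)) (0, np.int64(285)) (0, np.int64(290)) (0, np.int64(295)) (47, np.int64(300)) (92, np.int64(305)) (82, np.int64(310)) (101, np.int64(315)) (94, np.int64(320)) (94, np.int64(325)) (90, np.int64(330)) (92, np.int64(335)) (107, np.int64(340)) (105, np.int64(345)) (83, np.int64(350)) (112, np.int64(355)) (99, np.int64(360)) (103, np.int64(365)) (142, np.int64(370)) (0, np.int64(375)) (0, np.int64(380)) (0, np.int64(385)) (0, np.int64(390))
0.08 0.12 585 [0.0975 0.1009 0.1029] [0.5197 0.5491 0.5818] 0.1044531429054862
0.12 0.2 463 [0.1484 0.1598 0.1623] [0.5273 0.5475 0.5733] 0.1040103624989678
0.27 0.4 1443 [0.3041 0.3415 0.371 ] [0.5298 0.545  0.5707] 0.10427129061880032
```

Teal stopper is at (0.600, -0.0206) in both views, matching the well position. Lamp face is at 0.302 and lens face at 0.1615 along the light axis, a gap of 140 mm as stated, so light_mid is about (0.5217, 0.2938).

Run:
```python
from h import *
delta([.600,-.0206,.12],.066)
```

```text
shift mm [ 231.9 -281.8   31.6] turn [-0.0009  0.0009  0.0016] t 10.9
```

Scaled: -282 mm / 600 = -0.47, -270 mm / 600 = -0.45.

>>> arm_command --plan '[[[0.05, -0.0617, 0, 0, 0, 0, 0], [0.1, -0.1233, 0, 0, 0, 0, 0], [0.15, -0.1833, 0, 0, 0, 0, 0], [0.2, -0.2433, 0.0083, 0, 0, 0, 0], [0.25, -0.305, 0.0167, 0, 0, 0, 0], [0.3, -0.365, 0.025, 0, 0, 0, 0], [0.3417, -0.4167, 0.0333, 0, 0, 0, 0], [0.37, -0.45, 0.0433, 0, 0, 0, 0], [0.3867, -0.47, 0.0533, 0, 0, 0, 0], [0.3867, -0.47, 0.0533, 0, 0, 0, 0], [0.3867, -0.47, 0.0533, 0, 0, 0, 0], [0.3867, -0.47, 0.0533, 0, 0, 0, 0]]]'

```text
time_s: 12.1
ee_pos: [0.5997, -0.0216, 0.1207]
eef_rot: [3.141, -0.0, 0.068]
force: [-0.1, 0.1, -0.1]
grip_width: 0.0475
grip_force: 0.0
```

Run:
```python
from h import *
print(ctrl.get_obs()['ee_pos'],ctrl.get_obs()['eef_rot'])
delta([.600,-.0206,.019],.066)
```

```text
[ 0.59967108 -0.02162227  0.1207345 ] [ 3.14137885e+00 -3.04766548e-04  6.79585143e-02]
shift mm [  0.4  -1.  101.7] turn [ 0.0002 -0.0003  0.002 ] t 12.1
```

Scaled: 101 mm / 600 = 0.1683, 95 mm / 600 = 0.1583.

>>> arm_command --plan '[[[0, -0.0017, 0.0417, 0, 0, 0, 0], [0, -0.0017, 0.0833, 0, 0, 0, 0], [0, -0.0017, 0.1167, 0, 0, 0, 0], [0, -0.0017, 0.1417, 0, 0, 0, 0], [0, -0.0017, 0.1583, 0, 0, 0, 0], [0, -0.0017, 0.1683, 0, 0, 0, 0], [0, -0.0017, 0.1683, 0, 0, 0, 0.1], [0, -0.0017, 0.1683, 0, 0, 0, 0.25], [0, -0.0017, 0.1683, 0, 0, 0, 0.4], [0, -0.0017, 0.1683, 0, 0, 0, 0.5], [0, -0.0017, 0.1683, 0, 0, 0, 0.55], [0, -0.0017, 0.1683, 0, 0, 0, 0.6]]]' --squeeze 12

```text
time_s: 13.3
ee_pos: [0.6, -0.0194, 0.0195]
eef_rot: [3.142, -0.0, 0.069]
force: [-0.0, -0.9, 0.4]
grip_width: 0.0193
grip_force: 0.0
```

>>> arm_command --plan '[[[0, 0, 0, 0, 0, 0, 0.7], [0, 0, 0, 0, 0, 0, 0.75], [0, 0, 0, 0, 0, 0, 0.8], [0, 0, 0, 0, 0, 0, 0.9], [0, 0, 0, 0, 0, 0, 1], [0, 0, 0, 0, 0, 0, 1], [0, 0, 0, 0, 0, 0, 1]]]'

```text
time_s: 14.0
ee_pos: [0.6, -0.0195, 0.0194]
eef_rot: [3.142, -0.0, 0.069]
force: [-0.0, -0.9, 0.6]
grip_width: 0.0122
grip_force: 12.0
```

Gripped at 12.2 mm. Lift straight up.

Scaled: -150 mm / 600 = -0.25, -140 mm / 600 = -0.2333.

>>> arm_command --plan '[[[0, 0, -0.0033, 0, 0, 0, 1], [0, 0, -0.01, 0, 0, 0, 1], [0, 0, -0.0183, 0, 0, 0, 1], [0, 0, -0.03, 0, 0, 0, 1], [0, 0, -0.0467, 0, 0, 0, 1], [0, 0, -0.075, 0, 0, 0, 1], [0, 0, -0.1167, 0, 0, 0, 1], [0, 0, -0.1583, 0, 0, 0, 1], [0, 0, -0.2, 0, 0, 0, 1], [0, 0, -0.2333, 0, 0, 0, 1], [0, 0, -0.25, 0, 0, 0, 1], [0, 0, -0.25, 0, 0, 0, 1]]]'

```text
time_s: 15.2
ee_pos: [0.6004, -0.0194, 0.171]
eef_rot: [3.141, -0.003, 0.069]
force: [0.3, 0.5, -1.4]
grip_width: 0.013
grip_force: 12.0
```

Run:
```python
from h import *
o=ctrl.get_obs();print(o['ee_pos'],o['eef_rot'],o['grip_width'])
delta([.5217,.2938,.17],.069+(.1150+np.pi/2-.068))
a,_=shot('top','t3');b,_=shot('side','s3')
b=cv2.resize(b[150:330,230:430],(666,600),interpolation=cv2.INTER_CUBIC);cv2.imwrite('pics/z4.png',b)
```

```text
[ 0.60044604 -0.01939641  0.17095308] [ 3.14123353e+00 -2.55337785e-03  6.88159395e-02] 0.012983729170902222
shift mm [ -57.  -317.9    0.7] turn [ 0.0023 -0.0017 -1.618 ] t 15.2
```

View pics/z4.png

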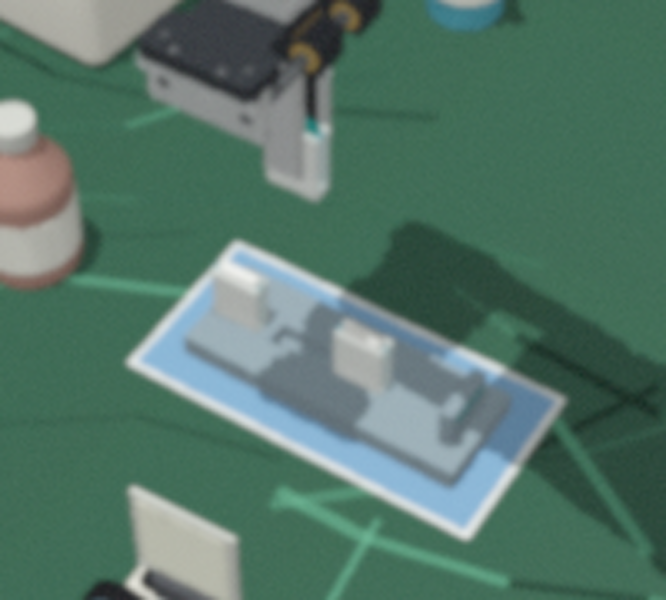

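The cuvette is held upright (crop 310,160), and the two white ones stand in the tray. Move above the viewer and turn.

Scaled: -318 mm / 600 = -0.53, -306 mm / 600 = -0.51, -1.56 rad / 1.5708 = -0.9931.

>>> arm_command --plan '[[[-0.0033, -0.02, 0, 0, 0, -0.0509, 1], [-0.0117, -0.0667, 0, 0, 0, -0.1401, 1], [-0.0217, -0.125, 0, 0, 0, -0.2292, 1], [-0.0333, -0.1833, 0, 0, 0, -0.3183, 1], [-0.0433, -0.2417, 0, 0, 0, -0.4074, 1], [-0.0533, -0.3, 0, 0, 0, -0.4966, 1], [-0.0633, -0.3583, 0, 0, 0, -0.5857, 1], [-0.075, -0.4167, 0, 0, 0, -0.6748, 1], [-0.085, -0.4717, 0, 0, 0, -0.7639, 1], [-0.0917, -0.51, 0, 0, 0, -0.8531, 1], [-0.095, -0.53, 0, 0, 0, -0.9295, 1], [-0.095, -0.53, 0, 0, 0, -0.9931, 1]]]'

```text
time_s: 16.5
ee_pos: [0.5202, 0.2953, 0.1678]
eef_rot: [-3.139, 0.001, 1.636]
force: [0.2, -0.7, -0.6]
grip_width: 0.0126
grip_force: 12.0
```

Scaled: -0.058 rad / 1.5708 = -0.0369.

>>> arm_command --plan '[[[0, 0, 0, 0, 0, -0.0369, 1], [0, 0, 0, 0, 0, -0.0369, 1], [0, 0, 0, 0, 0, -0.0369, 1]]]'

```text
time_s: 16.8
ee_pos: [0.521, 0.2937, 0.1685]
eef_rot: [-3.14, 0.0, 1.685]
force: [-0.6, -0.5, -1.0]
grip_width: 0.0121
grip_force: 12.0
```

Run:
```python
from h import *
o=ctrl.get_obs();print(o['ee_pos'],o['eef_rot'],o['grip_width'])
delta([.5217,.2938,.075-.0275+.0195],.1150+np.pi/2)
```

```text
[0.52099919 0.29374161 0.16849709] [-3.14026736e+00  4.64194502e-04  1.68480826e+00] 0.01211519929790028
shift mm [  0.    0.8 101.5] turn [-0.0013  0.0005 -0.001 ] t 16.8
```

Scaled: 101 mm / 600 = 0.1683, 95 mm / 600 = 0.1583.

>>> arm_command --plan '[[[0, 0.0017, 0.0167, 0, 0, 0, 1], [0, 0.0017, 0.05, 0, 0, 0, 1], [0, 0.0017, 0.0833, 0, 0, 0, 1], [0, 0.0017, 0.1167, 0, 0, 0, 1], [0, 0.0017, 0.1417, 0, 0, 0, 1], [0, 0.0017, 0.1583, 0, 0, 0, 1], [0, 0.0017, 0.1683, 0, 0, 0, 1], [0, 0.0017, 0.1683, 0, 0, 0, 1], [0, 0.0017, 0.1683, 0, 0, 0, 1]]]'

```text
time_s: 17.7
ee_pos: [0.5225, 0.2942, 0.069]
eef_rot: [3.141, -0.0, 1.687]
force: [1.0, 0.5, -0.4]
grip_width: 0.0124
grip_force: 12.0
```

Run:
```python
from h import *
o=ctrl.get_obs();print(o['ee_pos'],o['eef_rot'],o['grip_width'],o['force'])
a,da=shot('top','t4');b,db=shot('side','s4')
for n,d in(('top',da),('side',db)):
    P=cloud(n,d); im=a if n=='top' else b
    q=P.reshape(-1,3); hs=cv2.cvtColor(im,cv2.COLOR_BGR2HSV).reshape(-1,3).astype(int)
    k=(q[:,2]>.04)&(q[:,2]<.115)&(abs(q[:,0]-.5217)<.03)&(abs(q[:,1]-.294)<.05)
    t=k&(hs[:,0]>75)&(hs[:,0]<95)&(hs[:,1]>60)
    D=np.array([-.1147,.9934]);N=np.array([.9934,.1147])
    for m,nm in((k,'all'),(t,'teal')):
        if m.sum(): A=q[m,:2]@D;B=q[m,:2]@N; print(n,nm,m.sum(),'D',np.percentile(A,[2,50,98]).round(4),'N',np.percentile(B,[2,50,98]).round(4),'z',np.percentile(q[m,2],[2,50,98]).round(4))
z=cv2.resize(b[330:470,170:320],(640,600),interpolation=cv2.INTER_CUBIC);cv2.imwrite('pics/z5.png',z)
z=cv2.resize(a[200:310,110:260],(800,587),interpolation=cv2.INTER_CUBIC);cv2.imwrite('pics/z6.png',z)
```

```text
[0.52254313 0.29417795 0.06898553] [ 3.14074746e+00 -3.25390265e-04  1.68666467e+00] 0.012449672362296042 [ 1.04254549  0.46511183 -0.36461423]
side all 346 D [0.2259 0.2414 0.249 ] N [0.5336 0.5467 0.5693] z [0.0579 0.0915 0.1127]
side teal 21 D [0.2381 0.2422 0.2467] N [0.5491 0.5509 0.5547] z [0.1006 0.1031 0.1075]
```

View pics/z5.png

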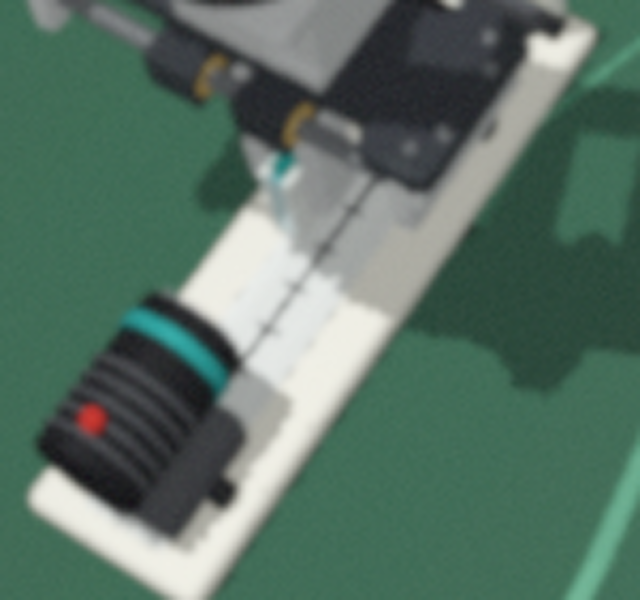

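View pics/z6.png

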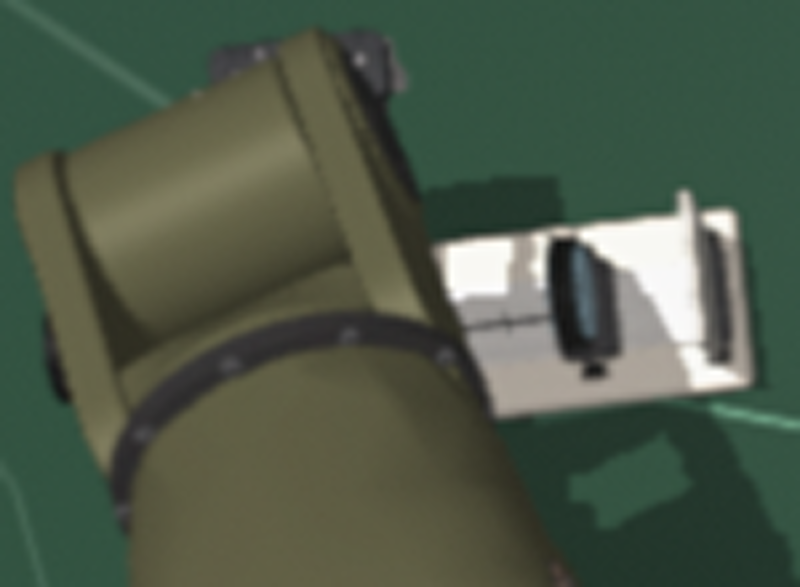

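Side crop shows the cuvette (285,200) on the light axis between lamp and lens. The stopper's lateral position matches lamp and lens to about 1 mm, and the window end puts the centre within about 1 mm of the midpoint. It sits 2 mm high, so trim that.

Scaled: 2 mm / 600 = 0.0033, -1 mm / 600 = -0.0017.

>>> arm_command --plan '[[[0, -0.0008, 0.0017, 0, 0, 0, 1], [0, -0.0017, 0.0033, 0, 0, 0, 1], [0, -0.0017, 0.0033, 0, 0, 0, 1], [0, -0.0017, 0.0033, 0, 0, 0, 1], [0, -0.0017, 0.0033, 0, 0, 0, 1], [0, -0.0017, 0.0033, 0, 0, 0, 1]]]'

```text
time_s: 18.4
ee_pos: [0.5212, 0.2939, 0.0664]
eef_rot: [3.142, 0.0, 1.687]
force: [0.0, -0.3, -0.2]
grip_width: 0.0125
grip_force: 12.0
```

Run:
```python
from h import *
o=ctrl.get_obs();print(o['ee_pos'],o['eef_rot'],o['grip_width'],o['grip_force'],o['force'])
delta([.5217,.2938,.067],.1150+np.pi/2)
```

```text
[0.52124508 0.29391116 0.06639037] [3.14158652e+00 2.69058478e-05 1.68680044e+00] 0.012529814494391592 11.999041736125946 [ 0.01038852 -0.25982992 -0.19164219]
shift mm [-0.2  0.4 -0.6] turn [0.    0.    0.001] t 18.4
```

Within 1 mm and settled. Handing in.

```bash
python3 -c "
from station import ctrl; print(ctrl.hand_in())"
```

```text
the job is handed in; nothing more can be done
None
```

The job is handed in after 18.4 s (the verdict was not shown): the tray lies wholly on the mat, and the teal-stoppered cuvette is held upright by its frosted faces midway in the light path, to within about 1–2 mm by my measurements.

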